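# Load the pressing jig and lower its pressure plate

### The arm

A 7-joint arm with a two-finger parallel gripper is mounted at the origin on the work surface. World frame = base frame: x ahead of the robot, y to its left, z up, the work surface at z = 0. Lengths are in m, angles in rad, forces in N, time in s.
With the tool pointing down it reaches from about 0.425 to 0.875 m from the base axis. Payload 9.9 kg.
Tool frame: the origin (TCP) lies midway between the tips of the shut fingers; the grasp point (between the pads) lies 19 mm behind it; z points along the fingers, y is the line along which they close (so a half turn about z gives the same grasp; the last joint's range is limited). The gripper opens to 85 mm and grips with 20 to 120 N. Pads are 22 mm wide; open, the fingers measure 114 mm over their backs; the gripper's body (76 mm by 85 mm) begins 54 mm behind the grasp point. The pads swing forward as they close: fully open they stand 13 mm farther back than shut.
Start: joints at [1.159, 0.576, 0.025, 1.437, -0.015, 1.129, -0.057], TCP at [0.217, -0.639, 0.231] pointing down, gripper open.
Joint ranges: [-2.76, 2.76], [-0.34, 2.15], [-1.52, 1.57], [0.19, 2.46], [-1.09, 4.23], [0.17, 1.99], [-2.82, 2.82]. Speed limits (rad/s): [2.22, 2.22, 3.01, 3.01, 3.14, 3.14, 3.14].

### API

Orientations are given as a 3x3 rotation matrix whose columns are the frame's x, y, z axes.
In Python, from cell import ctrl gives the robot as it stands. The module is installed in compiled form; this text tells all that it offers. Calls block until the motion is done:
- ctrl.move_pose(position, orientation): joint-space move of the TCP to a pose.
- ctrl.line_to(position, orientation=None, velocity=0.15): straight line of the TCP; orientation=None keeps the orientation; velocity is the mean speed in m/s.
- ctrl.movej(angles): joint-space move.
- ctrl.move_gripper(opening): opening from 0.0 (shut) to 1.0 (fully open); the grip force is fixed at half the most; returns when the fingers have stopped.
- ctrl.hold(seconds).
- ctrl.solve_ik(position, orientation): joint angles nearest the present ones, or None.
- ctrl.get_state(): the state.
- ctrl.snapshot(name): name is "side" or "top"; returns (picture, depth): 384x512x3 uint8, red, green, blue; 384x512 float32, m along the optical axis (not along the pixel's ray), 0 where there is no reading.
- ctrl.get_calibration(name): a dict with "fovy" (degrees; the focal length in pixels is half the picture's height over the tangent of half this angle, whatever the lens; pixels are square), "cx", "cy" (the principal point, pixels), "k1" (the pictures are not rectified: a ray, as slopes to the right and down, at radius r is drawn at 1 + k1 r^2 times it, then the intrinsics apply), "cam_to_world" (4x4, takes a point from camera to world coordinates). Camera axes: x right, y down, z forward; pixel columns grow to the right and rows downward; lengths in m; the calibration is good to about 2 mm. A picture is of the moment at which its call begins. get_calibration takes no time and is no camera call.
A pose or a line that the arm cannot do raises ctrl.PlanningError and nothing moves.
- ctrl.sign_off(): hands the job in; it is judged then, once.
The state is a dict: "time_s": time; "joints": joint angles; "qd": joint speeds; "joint_efforts": joint torques, N m; "tool_pos": TCP position; "tool_rot": TCP orientation; "force": force on the tool from outside, world axes, zero at the start; "torque": the same for the moment, N m; "finger_gap": opening from 0.0 (shut) to 1.0 (fully open); "grasp_force": force on a finger pad.
Only numpy, scipy, OpenCV 4.12 (cv2) and the standard library are available. Lean on these libraries where they do the work, as an engineer would, in place of code of your own. Each camera call takes 0.05 s, during which the arm holds its last target. There are 200 camera calls.

### The job

Lay the two flat steel fittings in their matching cut-outs in the jig so that each lies flat on the bottom, then lower the pressure plate gently, keeping it level, over both guide pins until it rests fully home on the jig. Let go of everything, and leave the jar, the bottle, the tall can and the screwdriver where they are.

Things in the scene. Friction and masses are not known exactly. Their poses are not given: they have to be found in the camera images.
- jig: Pressing jig fixed to the bench: dark steel base 196 (x) x 140 (y) x 15 mm, origin at the centre of its underside, z up. On it wooden walls, tops 27 mm above the bench, form two compartments 3 mm larger all round than the fittings. Two guide pins, 12 mm thick, at x = -80 and +80, y = 0 mm, end 62 mm above the bench; the last 10 mm taper to 4 mm. A wall-less finger channel crosses it.
- strap_seat (a point): Floor of the strap's compartment, 15 mm above the bench, at x = 0, y = +34 mm of the jig; axes as the jig's. The laid strap's origin belongs here, axes along the jig's. The finger channel (x from -28 to +28 mm of the jig, no walls, all along y, floor 15 mm above the bench) passes here, so that a fitting can be held by its sides while laid in.
- strap_seat_head (a point): Point on the floor of the strap's compartment, at x = +42.5, y = +34 mm of the jig: the point strap_head of the laid strap belongs here. The wide end of the compartment is here.
- bracket_seat (a point): Floor of the bracket's compartment, 15 mm above the bench, at x = 0, y = -20 mm of the jig, in the finger channel; axes as the jig's. The laid bracket's origin belongs here, axes along the jig's. In the channel 33 mm are free between the laid strap and the laid bracket's long leg.
- bracket_seat_toe (a point): Point on the floor of the bracket's compartment, at x = +34, y = -50 mm of the jig: the point bracket_toe of the laid bracket belongs here.
- strap: Flat steel strap, paddle-shaped, 10 mm thick, 120 mm long, about 0.2 kg, lying flat on the bench at the robot's right. Origin on its underside at mid-length; x along it towards the wide head, z up. Shank 20 mm wide from x = -60 to +25 mm, head 36 mm wide from x = +25 to +60 mm.
- strap_head (a point): Point on the underside of the strap at the centre of its head, x = +42.5 mm of the strap.
- bracket: Flat steel L-bracket, 10 mm thick, about 0.2 kg, lying flat on the bench at the robot's right; its place and the strap's may be exchanged. Long leg 90 x 22 mm, origin on its underside at the centre of this leg, x along it, z up. The short leg, 22 mm wide, leaves the +x end (x from +23 to +45 mm) towards -y and ends at y = -41 mm.
- bracket_toe (a point): Point on the underside of the bracket in its short leg, x = +34, y = -30 mm of the bracket.
- plate: Aluminium plate 196 (x) x 132 (y) x 8 mm, 0.6 kg, flat on the bench at the robot's left. Origin: centre of its underside, z up. Two 14.5 mm holes at x = -80 and +80, y = 0 mm. Wooden bar handle on top along x: 80 mm long, 14 mm wide, 33 to 47 mm above the underside, on posts at x = -32 and +32 mm (10 mm wide). Home: underside 27 mm above the jig's underside, either way round.
- jar: Bystander: small amber jar with white cap, 42 mm in diameter, 52 mm high, origin at the centre of its underside. Stands between the fittings and the jig.
- bottle: Bystander: white plastic bottle, 60 mm in diameter, 165 mm high, origin at the centre of its underside. Stands beyond the plate and the jig.
- can: Bystander: slim grey can, 40 mm in diameter, 150 mm high, origin at the centre of its underside. Stands beyond the way from the fittings to the jig.
- driver: Bystander: wood-handled screwdriver, 200 mm long, lying beyond the jig; origin at the centre of its underside, x along it, less than 40 mm high.
Mind the look-alikes: they are no part of the job. What is shaped like the strap but black or blue is not meant.

How it is judged:
By the outcome, as a careful person would: the job done as asked, in the order asked, and still so for the second after the job is handed in, with the robot touching nothing.
It also fails if it takes over 72 s, if anything falls off the work surface, if the arm or the gripper's body presses on something with over 40 N, if the wrist force passes 120 N, or if a joint passes its speed limit or range.

## Working session

There is one attempt and no reset: what is moved stays moved. The work goes in short steps, each a Python script; the robot and the scene stay as the last script left them, time stands still between calls to the robot, and variables do not carry over. Pictures are saved under pics/ and viewed, at most 10 in all, crops included, and the job is handed in when it is done.

```bash
mkdir -p pics; ls; python3 - <<'E'
from cell import ctrl
import numpy as np,cv2
for n in("top","side"):
    p,d=ctrl.snapshot(n); cv2.imwrite(f"pics/{n}0.png",p[:,:,::-1]); np.savez(f"{n}0.npz",p=p,d=d)
    c=ctrl.get_calibration(n); print(n,c)
print(ctrl.get_state())
E
```

```text
pics
top {'fovy': 49.57984864628828, 'cx': 260.37642676829114, 'cy': 195.7720422269215, 'k1': 0.015367104036056721, 'cam_to_world': array([[ 0.02030654, -0.98338501,  0.18039282,  0.30063329],
       [-0.99959693, -0.0235498 , -0.0158552 , -0.01669226],
       [ 0.01983998, -0.17999814, -0.98346685,  1.32429591],
       [ 0.        ,  0.        ,  0.        ,  1.        ]])}
side {'fovy': 52.593192716556636, 'cx': 256.47437768062485, 'cy': 193.87887727808464, 'k1': -0.03873571543714585, 'cam_to_world': array([[-0.93161482, -0.25162965,  0.26225243,  0.2416061 ],
       [-0.36337728,  0.63072479, -0.68566989,  0.6799383 ],
       [ 0.00712577, -0.73407681, -0.67902906,  0.77641918],
       [ 0.        ,  0.        ,  0.        ,  1.        ]])}
{'time_s': 0.1, 'joints': array([ 1.15919729,  0.57645004,  0.02484892,  1.43785736, -0.0149667 ,
        1.12894928, -0.0564897 ]), 'qd': array([-0.00191539, -0.00289758,  0.00090605, -0.0009972 , -0.0003437 ,
        0.00042589, -0.00121549]), 'joint_efforts': array([ 7.07703381e-03, -7.67301536e+01,  2.25877181e+00, -2.86605978e+01,
        1.61185098e-02,  8.66268558e-03, -5.41691611e-05]), 'tool_pos': array([ 0.21718804, -0.63867654,  0.23051579]), 'tool_rot': array([[ 9.46735421e-01,  3.22011974e-01, -5.76187607e-04],
       [ 3.22012472e-01, -9.46734446e-01,  1.36276847e-03],
       [-1.06668890e-04, -1.47572077e-03, -9.99998905e-01]]), 'force': array([ 0.46720638,  0.73926197, -0.16172701]), 'torque': array([-0.00463131, -0.00368535, -0.02414052]), 'grasp_force': 0.0, 'finger_gap': 0.9959804080039656}
```

View pics/top0.png

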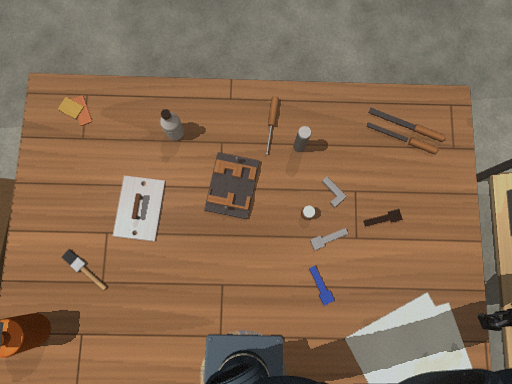

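View pics/side0.png

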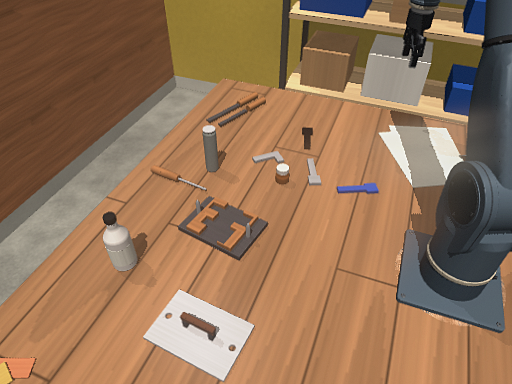

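Top view: jig at (232,186), plate (139,208), bracket (335,192), grey strap (330,239), jar (309,212), can (303,138). The blue (321,285) and black (383,217) straps are look-alikes.

```bash
cat > h.py <<'E'
import numpy as np,cv2
from cell import ctrl
def K(n):
    c=ctrl.get_calibration(n); f=192/np.tan(np.radians(c["fovy"])/2)
    return c,f
def cast(n,uv,z):
    """pixels -> world points on the plane at height z"""
    c,f=K(n); uv=np.atleast_2d(uv).astype(float)
    d=(uv-[c["cx"],c["cy"]])/f; s=d.copy()
    for _ in range(10): s=d/(1+c["k1"]*(s**2).sum(1,keepdims=True))
    T=c["cam_to_world"]; r=np.c_[s,np.ones(len(s))]@T[:3,:3].T; o=T[:3,3]
    return o+r*((z-o[2])/r[:,2:])
def proj(n,P):
    c,f=K(n); T=c["cam_to_world"]; q=(np.atleast_2d(P)-T[:3,3])@T[:3,:3]
    s=q[:,:2]/q[:,2:]; s=s*(1+c["k1"]*(s**2).sum(1,keepdims=True)); return s*f+[c["cx"],c["cy"]]
S=6
def crop(p,x0,y0,x1,y1):
    return cv2.resize(p[y0:y1,x0:x1],None,fx=S,fy=S,interpolation=cv2.INTER_CUBIC)
def topix(q,x0,y0): return (np.asarray(q,float)+.5)/S-.5+[x0,y0]
def blobs(m,amin):
    cs,_=cv2.findContours(m.astype(np.uint8),cv2.RETR_EXTERNAL,cv2.CHAIN_APPROX_NONE)
    return sorted([c for c in cs if cv2.contourArea(c)>amin],key=cv2.contourArea,reverse=True)
def rect(P):
    """min area rect of world points (mm): centre, sizes, angle of the long side"""
    (c,(w,h),a)=cv2.minAreaRect((P[:,:2]*1000).astype(np.float32))
    if w<h: w,h,a=h,w,a+90
    return np.array(c),(w,h),(a+90)%180-90
E
python3 - <<'E'
from h import *
for n,rois in dict(top=dict(fit=(305,170,355,260),plate=(108,170,172,248),jig=(198,146,268,224)),side=dict(fit=(245,142,330,190),plate=(138,285,260,380),jig=(172,190,275,260))).items():
    p=np.load(n+"0.npz")["p"]
    for k,r in rois.items():
        im=crop(p,*r); hsv=cv2.cvtColor(im,cv2.COLOR_RGB2HSV); s,v=hsv[...,1],hsv[...,2]
        m={'fit':(s<60)&(v>90),'plate':(s<60)&(v>150),'jig':(s<70)&(v<110)}[k]
        z={'fit':.01,'plate':.008,'jig':.015}[k]
        if k=='jig': m=cv2.morphologyEx(m.astype(np.uint8),cv2.MORPH_CLOSE,np.ones((31,31)))
        for c in blobs(m,800)[:4]:
            q=topix(c[:,0],r[0],r[1]); P=cast(n,q,z); print(n,k,q.mean(0).round(),*[np.round(x,1) for x in rect(P)])
p=np.load("top0.npz")["p"];a=cv2.resize(p[150:260,200:355],None,fx=5,fy=5,interpolation=cv2.INTER_CUBIC)
cv2.imwrite("pics/c1.png",a[:,:,::-1])
p=np.load("side0.npz")["p"];a=cv2.resize(p[140:260,175:330],None,fx=5,fy=5,interpolation=cv2.INTER_CUBIC)
cv2.imwrite("pics/c2.png",a[:,:,::-1])
E
```

```text
top fit [328. 238.] [ 413.2 -258.5] [121.7  37.8] -66.4
top fit [334. 192.] [ 561.2 -264.2] [90.9 54.6] 44.8
top fit [309. 211.] [ 495.4 -196.4] [40.4 32.1] 0.1
top plate [139. 208.] [495.  348.9] [198.  133.8] -5.7
top jig [233. 184.] [574.3  54.6] [195.5 139.5] -10.3
side fit [312. 172.] [ 414.3 -257.1] [131.2  37.3] -68.0
side fit [268. 157.] [ 564.5 -262.8] [93.5 61.7] 42.9
side fit [282. 169.] [ 504.8 -232.1] [59.8 38.2] -72.2
side plate [200. 334.] [496.6 346.5] [196.9 133.8] -5.6
side jig [225. 227.] [578.3  60.8] [213.3 152.2] -10.4
```

View pics/c1.png

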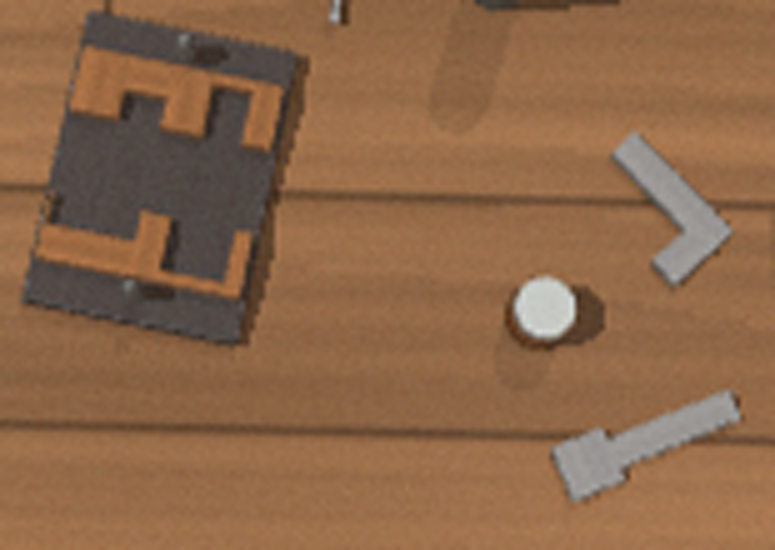

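View pics/c2.png

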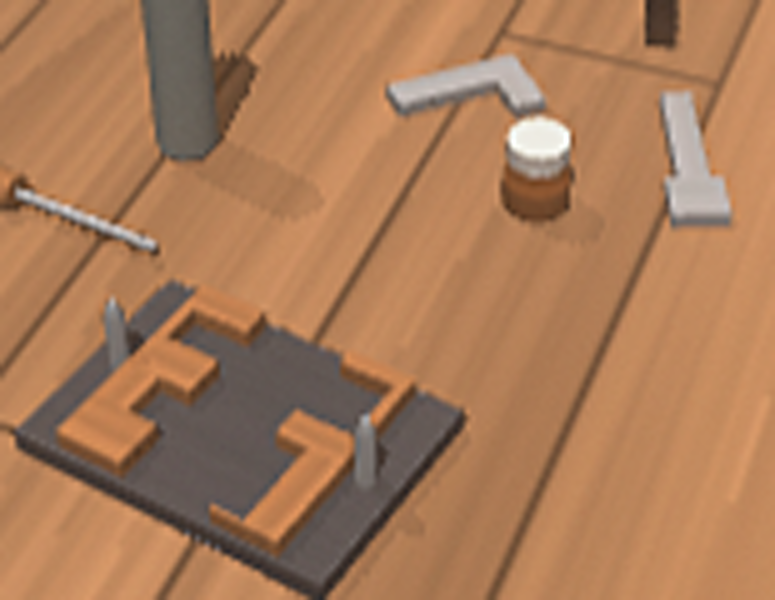

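c1/c2 show the jig with the bracket's compartment on the left (wide end at the bottom) and the strap's on the right. So jig +x points to the robot, with yaw about 169.7°. Pin tips are at about (185,40) and (129,286) in c1, and at (112,300) and (365,415) in c2. The strap's head points lower left, and the bracket's corner is at the right.

```bash
python3 - <<'E'
from h import *
T=lambda q:(np.array(q,float)+.5)/5-.5
a=cast("top",T([[185,40],[129,286]])+[200,150],.06); b=cast("side",T([[112,300],[365,415]])+[175,140],.06)
for n,q in(("top",a),("side",b)): print(n,"pins",q[:,:2].round(4).tolist(),q.mean(0).round(4),np.linalg.norm(q[0]-q[1]).round(4),np.degrees(np.arctan2(*(q[0]-q[1])[1::-1])).round(1))
print("side base corners",(cast("side",T([[175,283],[17,428],[320,582],[465,410]])+[175,140],.015)[:,:2]*1000).round(1).tolist(),(cast("side",T([[175,283],[17,428],[320,582],[465,410]])+[175,140],.015).mean(0)*1000).round(1))
print("jar",cast("top",T([[545,308]])+[200,150],.052),"can",cast("top",[[304,131]],.15),"bottle",cast("top",[[167,115]],.165))
# bracket long outer edge and strap shank edges: directions
p=np.load("top0.npz")["p"]; r=(305,170,355,260); im=crop(p,*r); h=cv2.cvtColor(im,cv2.COLOR_RGB2HSV)
for c,nm in zip(blobs((h[...,1]<60)&(h[...,2]>90),800)[:2],("strap","bracket")):
    P=cast("top",topix(c[:,0],*r[:2]),.01)[:,:2]*1000; cc,_,ang=rect(P); t=np.radians(ang); L=(P-cc)@np.array([[np.cos(t),-np.sin(t)],[np.sin(t),np.cos(t)]])
    for sg in(1,-1):
        s=(L[:,1]*sg>5)&(L[:,0]>-5)&(L[:,0]<50) if nm=="strap" else (L[:,1]*sg>20)&(abs(L[:,0])<38)
        if s.sum()>20:
            k=np.polyfit(L[s,0],L[s,1],1); print(nm,sg,ang.__round__(1),"edge slope deg",np.degrees(np.arctan(k[0])).round(2),"off",k[1].round(2),s.sum())
st=ctrl.get_state()
for nm,x,y,yaw in(("s",.4135,-.2593,-66.4),("b",.5727,-.2758,44.8)):
    t=np.radians(yaw);R=np.array([[np.cos(t),np.sin(t),0],[np.sin(t),-np.cos(t),0],[0,0,-1]]); print(nm,ctrl.solve_ik(np.array([x,y,.05]),R))
E
```

```text
top pins [[0.6526, 0.0401], [0.4955, 0.0697]] [0.5741 0.0549 0.06  ] 0.1598 -10.7
side pins [[0.6577, 0.0363], [0.5004, 0.0639]] [0.579  0.0501 0.06  ] 0.1597 -9.9
side base corners [[656.9, -30.0], [684.6, 102.3], [494.7, 137.2], [468.2, 2.0]] [576.1  52.9  15. ]
jar [[ 0.48901064 -0.1875474   0.052     ]] can [[ 0.71408043 -0.16083694  0.15      ]] bottle [[0.74665221 0.24233955 0.165     ]]
s [ 0.26019917  0.59021236  0.30262786  2.13026085 -0.37433034  0.47081955
 -1.87891948]
b [ 0.4385414   0.71091449 -0.1041734   1.73279914  0.10510996  0.70329442
 -0.50970065]
```

```bash
cat >> h.py <<'E'
JIG=np.array([.5755,.0532]); YJ=np.radians(-10.3)   # tool yaw over the jig (tool x = -jig x)
def R(t): return np.array([[np.cos(t),np.sin(t),0],[np.sin(t),-np.cos(t),0],[0,0,-1.]])
def jw(x,y): # jig coords -> world xy
    c,s=np.cos(YJ),np.sin(YJ); return JIG-np.array([c*x-s*y,s*x+c*y])
def go(xy,z,t=None,v=.3): ctrl.line_to(np.array([*xy,z]),None if t is None else R(t),velocity=v)
def rep(tag):
    s=ctrl.get_state(); print(tag,"t",round(s["time_s"],2),"p",s["tool_pos"].round(4),"F",s["force"].round(1),"gap",round(s["finger_gap"],3),"gf",round(s["grasp_force"],1))
E
python3 - <<'E'
from h import *
s=np.array([.4138,-.2590]); t=np.radians(-66.4)
ctrl.move_gripper(.6)
ctrl.move_pose(np.array([*s,.08]),R(t)); rep("above")
go(s,.001,v=.1); rep("down")
ctrl.move_gripper(0.); rep("grip")
go(s,.12); rep("lift")
for k in("top","side"):
    p,_=ctrl.snapshot(k); cv2.imwrite(f"pics/{k}1.png",p[:,:,::-1])
E
python3 - <<'E'
import cv2,numpy as np
a=cv2.imread("pics/top1.png")[180:280,260:360];b=cv2.imread("pics/side1.png")[80:200,260:380]
f=lambda i:cv2.resize(i,(400,400),interpolation=cv2.INTER_CUBIC)
cv2.imwrite("pics/v1.png",np.hstack([f(a),f(b)]))
E
```

```text
above t 2.2 p [ 0.4141 -0.2598  0.0803] F [ 0.7 -0.1  0.9] gap 0.597 gf 0.0
down t 3.14 p [ 0.414  -0.2593  0.0014] F [-0.3 -0.5  0.4] gap 0.601 gf 0.0
grip t 3.53 p [ 0.4141 -0.2591  0.0018] F [-1.4  1.   9. ] gap 0.212 gf 58.8
lift t 4.08 p [ 0.4141 -0.2587  0.1205] F [ 0.5 -0.2 -2.4] gap 0.213 gf 59.0
```

View pics/v1.png

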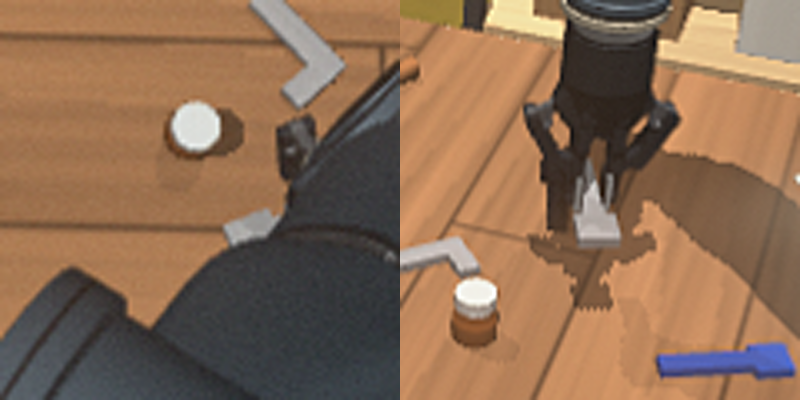

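The strap is held (left panel: jar at about (195,125), head visible beside the arm; right panel: strap between the pads). Next is the jig.

```bash
python3 - <<'E'
from h import *
s=jw(0,34)
go([.50,-.10],.15,np.radians(-40)); go(s,.10,YJ); go(s,.034,v=.1); ctrl.hold(.3); rep("hover")
for k in("top","side"):
    p,d=ctrl.snapshot(k); cv2.imwrite(f"pics/{k}2.png",p[:,:,::-1]); np.savez(k+"2.npz",p=p,d=d)
a=cv2.imread("pics/top2.png")[140:240,190:290];b=cv2.imread("pics/side2.png")[170:270,170:290]
f=lambda i,w:cv2.resize(i,(w,400),interpolation=cv2.INTER_CUBIC)
cv2.imwrite("pics/v2.png",np.hstack([f(a,320),f(b,480)]))
E
```

```text
Traceback (most recent call last):
  File "h.py", line 32, in go
    def go(xy,z,t=None,v=.3): ctrl.line_to(np.array([*xy,z]),None if t is None else R(t),velocity=v)
                              ~~~~~~~~~~~~^^^^^^^^^^^^^^^^^^^^^^^^^^^^^^^^^^^^^^^^^^^^^^^^^^^^^^^^^^
cell.PlanningError: the arm cannot follow that straight line within its joint ranges
```

```bash
python3 - <<'E'
from h import *
s=jw(0,34); rep("now"); print(ctrl.get_state()["joints"].round(2))
print(ctrl.solve_ik(np.array([*s,.15]),R(YJ)), ctrl.solve_ik(np.array([.5,-.1,.15]),R(np.radians(-40))))
x=ctrl.get_state()["tool_pos"][:2]
ctrl.move_pose(np.array([.48,-.13,.17]),R(np.radians(-40))); rep("mid")
ctrl.move_pose(np.array([*s,.12]),R(YJ)); rep("over")
go(s,.034,v=.1); ctrl.hold(.3); rep("hover")
for k in("top","side"):
    p,d=ctrl.snapshot(k); cv2.imwrite(f"pics/{k}2.png",p[:,:,::-1]); np.savez(k+"2.npz",p=p,d=d)
a=cv2.imread("pics/top2.png")[140:240,190:290];b=cv2.imread("pics/side2.png")[170:270,170:290]
f=lambda i,w:cv2.resize(i,(w,400),interpolation=cv2.INTER_CUBIC)
cv2.imwrite("pics/v2.png",np.hstack([f(a,320),f(b,480)]))
E
```

```text
now t 4.94 p [ 0.4993 -0.1     0.1491] F [-0.4 -0.  -1.2] gap 0.207 gf 59.0
[-0.09  0.45  0.28  1.98 -0.18  0.74 -1.97]
None [-0.08943845  0.44501899  0.27853327  1.98105244 -0.17675397  0.73841332
 -1.97443099]
mid t 5.22 p [ 0.4785 -0.133   0.1704] F [ 0.8  0.8 -1.7] gap 0.214 gf 59.1Traceback (most recent call last):
  File "<stdin>", line 6, in <module>
cell.PlanningError: the arm cannot take that pose within its joint ranges
```

```bash
python3 - <<'E'
from h import *
s=jw(0,34); print(s,ctrl.get_state()["joints"].round(2))
for z in(.03,.12,.2):
  for d in(-60,-40,-25,-10.3,10,40,80,120,169.7,190):
    q=ctrl.solve_ik(np.array([*s,z]),R(np.radians(d))); print(z,d,None if q is None else q.round(2))
for xy in([.5,-.05],[.5,.0],[.53,.0]): 
    q=ctrl.solve_ik(np.array([*xy,.15]),R(np.radians(-30))); print(xy,None if q is None else q.round(2))
E
```

```text
[ -5.50377531 -33.39889129] [-0.03  0.4   0.29  1.99 -0.16  0.77 -1.92]
0.03 -60 None
0.03 -40 None
0.03 -25 None
0.03 -10.3 None
0.03 10 None
0.03 40 None
0.03 80 None
0.03 120 None
0.03 169.7 None
0.03 190 None
0.12 -60 None
0.12 -40 None
0.12 -25 None
0.12 -10.3 None
0.12 10 None
0.12 40 None
0.12 80 None
0.12 120 None
0.12 169.7 None
0.12 190 None
0.2 -60 None
0.2 -40 None
0.2 -25 None
0.2 -10.3 None
0.2 10 None
0.2 40 None
0.2 80 None
0.2 120 None
0.2 169.7 None
0.2 190 None
[0.5, -0.05] [-0.15  0.43  0.23  2.   -0.14  0.73 -1.94]
[0.5, 0.0] [-0.25  0.43  0.22  2.   -0.14  0.72 -2.04]
[0.53, 0.0] [-0.24  0.47  0.22  1.93 -0.14  0.76 -2.03]
```

I passed millimetres into `jw`, which works in metres. Correcting that.

```bash
python3 - <<'E'
from h import *
s=jw(0,.034); print(s)
ctrl.move_pose(np.array([*s,.12]),R(YJ)); rep("over")
go(s,.034,v=.1); ctrl.hold(.3); rep("hover")
for k in("top","side"):
    p,d=ctrl.snapshot(k); cv2.imwrite(f"pics/{k}2.png",p[:,:,::-1]); np.savez(k+"2.npz",p=p,d=d)
a=cv2.imread("pics/top2.png")[140:240,190:290];b=cv2.imread("pics/side2.png")[170:270,170:290]
f=lambda i,w:cv2.resize(i,(w,400),interpolation=cv2.INTER_CUBIC)
cv2.imwrite("pics/v2.png",np.hstack([f(a,320),f(b,480)]))
E
```

```text
[0.56942072 0.01974791]
over t 5.98 p [0.5691 0.0203 0.1191] F [ 0.3 -0.4 -1. ] gap 0.214 gf 59.0
hover t 7.29 p [0.5696 0.0198 0.0344] F [ 0.3  0.1 -0.9] gap 0.211 gf 59.0
```

View pics/v2.png

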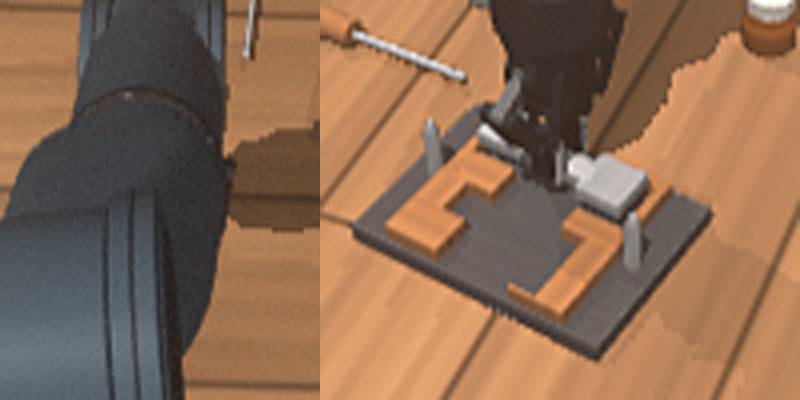

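```bash
cat >> h.py <<'E'
def lower(xy,z0,z1,fmax=8,dz=.0025,v=.04):
    """step down, stop on contact; returns reached z and whether free all the way"""
    b=ctrl.get_state()["force"][2]
    for z in np.append(np.arange(z0-dz,z1,-dz),z1):
        go(xy,z,v=v); s=ctrl.get_state(); 
        if s["force"][2]-b>fmax: print("contact at",z,(s["force"]).round(1),s["torque"].round(2)); return z,False
    return z1,True
E
python3 - <<'E'
from h import *
s=jw(0,.034)
print(lower(s,.034,.0175)); rep("low")
for k in("side",):
    p,d=ctrl.snapshot(k); cv2.imwrite(f"pics/{k}3.png",p[:,:,::-1])
E
```

```text
(0.0175, True)
low t 9.14 p [0.5694 0.0198 0.0174] F [-1.2  0.5 -2.4] gap 0.212 gf 59.0
```

```bash
python3 - <<'E'
from h import *
s=jw(0,.034); b=np.array([.5732,-.2755]); t=np.radians(44.8)
ctrl.move_gripper(.36); rep("open"); go(s,.10,v=.15)
ctrl.move_pose(np.array([.49,-.14,.15]),R(np.radians(20)))
ctrl.move_gripper(.6)
ctrl.move_pose(np.array([*b,.08]),R(t)); rep("above b")
for k in("top","side"):
    p,d=ctrl.snapshot(k); np.savez(k+"3.npz",p=p,d=d); cv2.imwrite(f"pics/{k}3.png",p[:,:,::-1])
go(b,.001,v=.1); rep("down"); ctrl.move_gripper(0.); rep("grip"); go(b,.12); rep("lift")
p,_=ctrl.snapshot("side"); cv2.imwrite("pics/side4.png",p[:,:,::-1])
a=cv2.imread("pics/top3.png")[145:225,195:275];b=cv2.imread("pics/side4.png")[80:200,200:320]
f=lambda i,w:cv2.resize(i,(w,400),interpolation=cv2.INTER_CUBIC)
cv2.imwrite("pics/v3.png",np.hstack([f(a,400),f(b,400)]))
E
```

```text
open t 9.47 p [0.5696 0.0197 0.0177] F [ 0.4 -0.6  0. ] gap 0.356 gf 0.0
above b t 12.0 p [ 0.573  -0.2748  0.0796] F [ 0.1  1.  -0.3] gap 0.599 gf 0.0
down t 13.04 p [ 0.5736 -0.2757  0.0015] F [ 0.3 -0.5 -0.3] gap 0.596 gf 0.0
grip t 13.43 p [ 0.574  -0.2759  0.0021] F [ 0.6 -0.1  4.7] gap 0.231 gf 59.2
lift t 13.97 p [ 0.573  -0.2755  0.1206] F [ 0.  -0.1 -3. ] gap 0.233 gf 59.0
```

View pics/v3.png

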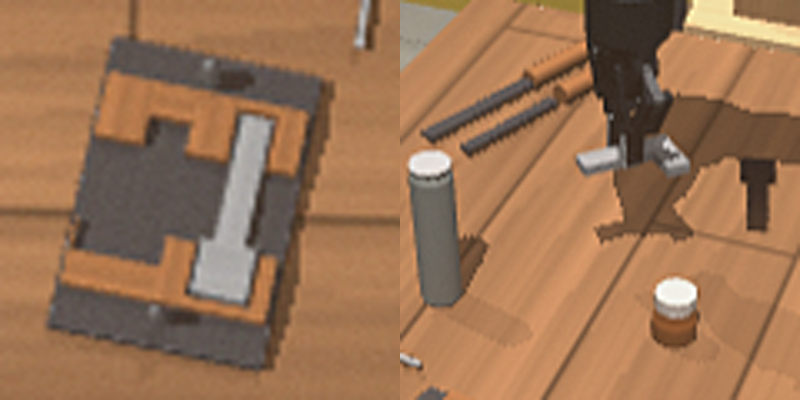

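The strap lies in its compartment, with its shank at about (245,170) and its head at (220,270) in the left panel. The bracket is held and level. Now laying it.

```bash
python3 - <<'E'
from h import *
s=jw(0,-.020)
ctrl.move_pose(np.array([.50,-.12,.16]),R(np.radians(20))); 
ctrl.move_pose(np.array([*s,.12]),R(YJ)); go(s,.036,v=.12); ctrl.hold(.2); rep("hover")
z,ok=lower(s,.036,.0177); rep("low")
if ok:
    ctrl.move_gripper(.38); rep("open"); go(s,.10,v=.15)
    ctrl.move_pose(np.array([.49,.25,.16]),R(np.radians(-6)))
    for k in("top","side"):
        p,d=ctrl.snapshot(k); np.savez(k+"5.npz",p=p,d=d); cv2.imwrite(f"pics/{k}5.png",p[:,:,::-1])
else:
    p,d=ctrl.snapshot("side"); cv2.imwrite("pics/side5.png",p[:,:,::-1]); cv2.imwrite("pics/top5.png",p[:,:,::-1])
a=cv2.imread("pics/top5.png")[145:225,195:275];b=cv2.imread("pics/side5.png")[170:270,170:270]
f=lambda i,w:cv2.resize(i,(w,400),interpolation=cv2.INTER_CUBIC)
cv2.imwrite("pics/v4.png",np.hstack([f(a,400),f(b,400)]))
E
```

```text
hover t 16.68 p [0.5796 0.0729 0.0368] F [-0.6 -0.6 -2.7] gap 0.237 gf 59.0
low t 18.68 p [0.5791 0.0728 0.0177] F [-0.5 -0.5 -0.6] gap 0.234 gf 59.0
open t 18.95 p [0.5793 0.0729 0.0179] F [ 0.2 -0.2  0.3] gap 0.381 gf 0.0
```

View pics/v4.png

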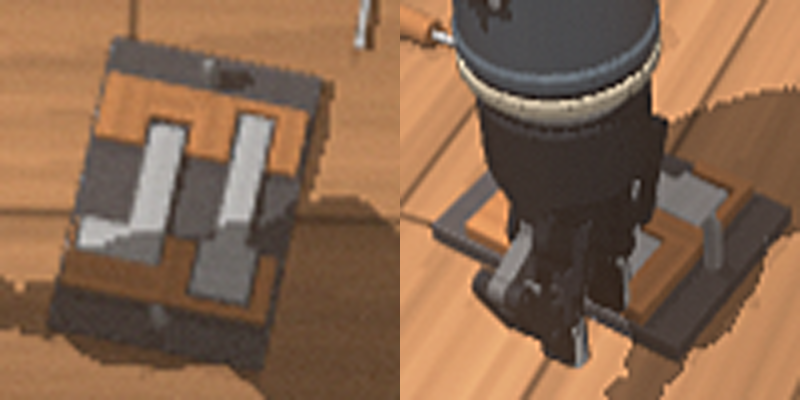

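Both fittings lie inside their walls. Now the plate.

```bash
python3 - <<'E'
from h import *
s=np.array([.4958,.3477]); t=np.radians(-5.65)
ctrl.move_gripper(.5)
ctrl.move_pose(np.array([*s,.10]),R(t)); print(lower(s,.10,.021,fmax=5,dz=.01,v=.1)); rep("down")
ctrl.move_gripper(0.); rep("grip"); go(s,.05,v=.05); go(s,.13,v=.15); ctrl.hold(.2); rep("lift")
go([.51,.20],.13,np.radians(-8),v=.12); go(JIG,.13,YJ,v=.12); go(JIG,.098,v=.06); ctrl.hold(.3); rep("hover")
for k in("top","side"):
    p,d=ctrl.snapshot(k); np.savez(k+"6.npz",p=p,d=d); cv2.imwrite(f"pics/{k}6.png",p[:,:,::-1])
b=cv2.imread("pics/side6.png")[150:270,160:320]
cv2.imwrite("pics/v5.png",cv2.resize(b,(800,600),interpolation=cv2.INTER_CUBIC))
E
```

```text
(0.021, True)
down t 23.39 p [0.4955 0.3475 0.0207] F [ 0.4  0.8 -0.2] gap 0.498 gf 0.0
grip t 23.76 p [0.4959 0.3472 0.0214] F [-1.1 -3.7  5.7] gap 0.153 gf 60.1
lift t 25.38 p [0.4952 0.3473 0.1288] F [ 0.2  0.5 -7.2] gap 0.149 gf 58.6
hover t 29.23 p [0.5757 0.0532 0.0983] F [ 0.2  0.  -7. ] gap 0.151 gf 58.6
```

View pics/v5.png

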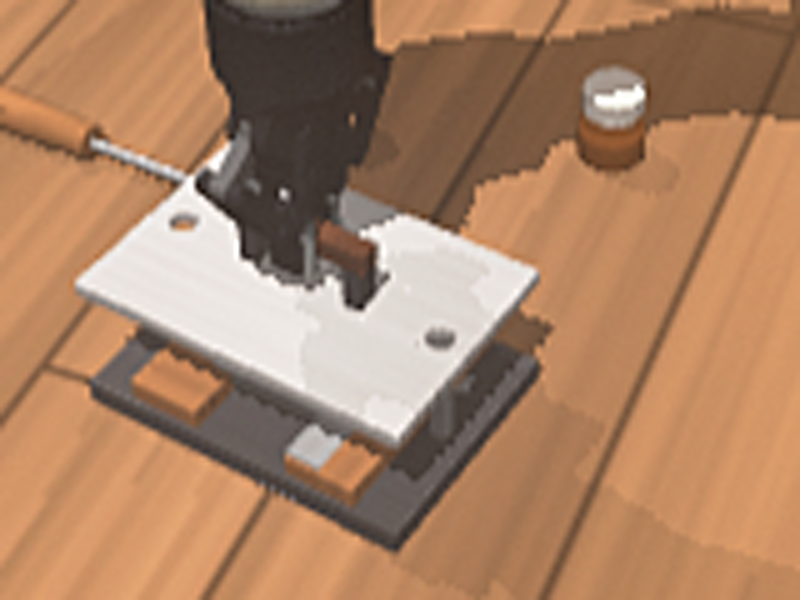

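The plate is held level over the jig, with holes at (183,222) and (440,338) in the crop. Comparing these with the pins as seen by the same camera.

```bash
python3 - <<'E'
from h import *
h=cast("side",(np.array([[183,222],[440,338.]])+.5)/5-.5+[160,150],.0849)
print("holes",h[:,:2].round(4).tolist(),np.linalg.norm(h[0]-h[1]).round(4),h.mean(0).round(4),np.degrees(np.arctan2(*(h[0]-h[1])[1::-1])).round(1))
p=np.load("side6.npz")["p"]; r=(170,185,260,225); im=crop(p,*r); g=cv2.cvtColor(im,cv2.COLOR_RGB2HSV)
m=((g[...,1]>70)|(g[...,2]<130)).astype(np.uint8)
for c in blobs(m,150):
    (x,y),a=cv2.minEnclosingCircle(c); M=cv2.moments(c); q=topix([[M['m10']/M['m00'],M['m01']/M['m00']]],*r[:2]); print(q.round(1),round(a/6,1),cast("side",q,.0849)[:,:2].round(4))
E
```

```text
holes [[0.6551, 0.0406], [0.4983, 0.0685]] 0.1593 [0.5767 0.0545 0.0849] -10.1
[[228.5 193.7]] 31.2 [[0.5769 0.0081]]
[[180.8 205.9]] 27.4 [[0.6706 0.0945]]
[[256.5 221. ]] 6.6 [[0.4732 0.0724]]
[[247.6 217.7]] 2.6 [[0.4977 0.0702]]
[[196.1 194.6]] 2.3 [[0.6543 0.0427]]
```

```bash
python3 - <<'E'
from h import *
xy=JIG.copy(); go(xy,.086,v=.05); ctrl.hold(.2); s=ctrl.get_state(); b,tb=s["force"],s["torque"]; z=.086; t0=s["time_s"]
while z>.0486 and ctrl.get_state()["time_s"]-t0<20:
    s=ctrl.get_state(); f=s["force"]-b; tq=s["torque"]-tb
    lat=np.linalg.norm(f[:2])
    if lat>2.5: xy=xy+np.clip(f[:2]*1.2e-4,-.0007,.0007)
    if f[2]<7: z-=.001
    elif f[2]>15: z+=.0005
    if lat>2.5 or f[2]>4: print(round(z,4),(xy*1000).round(1),f.round(1),tq.round(2))
    if f[2]>7 and z<.0505: print("home contact"); break
    go(xy,max(z,.0486),v=.02)
ctrl.hold(.2); rep("end"); print(xy,z)
p,d=ctrl.snapshot("side"); cv2.imwrite("pics/side7.png",p[:,:,::-1])
E
```

```text
end t 39.62 p [0.5755 0.0532 0.0486] F [-0.6 -0.1 -7.3] gap 0.151 gf 58.6
[0.5755 0.0532] 0.04799999999999996
```

```bash
python3 - <<'E'
from h import *
lower(JIG,.0486,.0472,fmax=4,dz=.0004,v=.01); rep("home")
ctrl.move_gripper(.4); rep("open"); go(JIG,.12,v=.12)
ctrl.move_pose(np.array([.45,-.15,.2]),R(np.radians(-10))); rep("away"); ctrl.hold(.3)
for k in("top","side"):
    p,d=ctrl.snapshot(k); np.savez(k+"8.npz",p=p,d=d); cv2.imwrite(f"pics/{k}8.png",p[:,:,::-1])
b=cv2.imread("pics/side8.png")[170:270,165:285]; a=cv2.imread("pics/top8.png")[100:230,180:336]
cv2.imwrite("pics/v6.png",np.hstack([cv2.resize(i,(400,333),interpolation=cv2.INTER_CUBIC) for i in(a,b)]))
for k,r in(("side",(172,180,275,262)),("top",(198,140,268,224))):
    z=np.load(k+"8.npz"); p,d=z["p"],z["d"]; c,f=K(k); T=c["cam_to_world"]
    v,u=np.mgrid[r[1]:r[3],r[0]:r[2]]; dd=d[r[1]:r[3],r[0]:r[2]]; P=cast(k,np.c_[u.ravel(),v.ravel()],0); o=T[:3,3]
    zc=(P-o)@T[:3,2]; W=o+(P-o)*(dd.ravel()/zc)[:,None]
    h=cv2.cvtColor(p[r[1]:r[3],r[0]:r[2]],cv2.COLOR_RGB2HSV).reshape(-1,3); m=(h[:,1]<50)&(h[:,2]>140)&(dd.ravel()>0)&(W[:,2]<.045)
    A=np.c_[(W[m,:2]-JIG),np.ones(m.sum())]; co=np.linalg.lstsq(A,W[m,2],rcond=None)[0]; print(k,m.sum(),"plane slope mm over 200:",(co[:2]*200).round(2),"z at centre mm (want 35):",(co[2]*1000).round(1))
E
```

```text
contact at 0.0482 [-1.5 -0.5 -2.3] [-0.02  0.24 -0.05]
home t 39.92 p [0.5756 0.0532 0.0484] F [-1.5 -0.5 -2.3] gap 0.15 gf 59.1
open t 40.27 p [0.5759 0.0533 0.0485] F [-0.6 -0.4 -0. ] gap 0.402 gf 0.0
away t 42.01 p [ 0.4509 -0.1488  0.1995] F [ 0.5 -0.1 -0.6] gap 0.398 gf 0.0
side 2436 plane slope mm over 200: [-2.52  2.61] z at centre mm (want 35): 34.4
top 2215 plane slope mm over 200: [-0.87  1.2 ] z at centre mm (want 35): 35.3
```

View pics/v6.png

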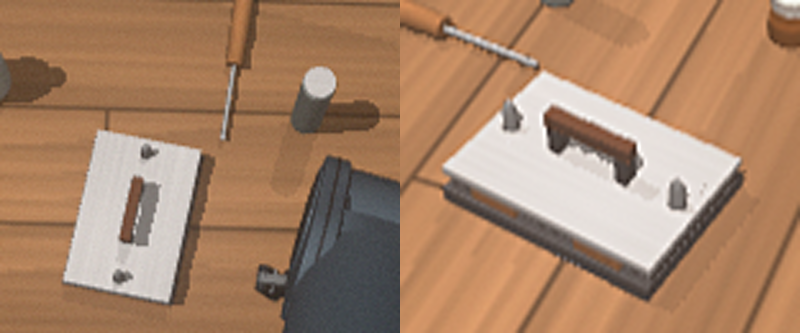

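The plate is home: both pins stand through it, it looks level, its top is at about 35 mm, and the bystanders look undisturbed.

```bash
python3 -c "
from cell import ctrl
print(ctrl.sign_off())"
```

```text
the job is handed in; nothing more can be done
None
```

The job is handed in at about 42 s: both fittings were laid in their cut-outs and the plate lowered home over both pins, with the gripper clear and the bystanders looking undisturbed in the last pictures.

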